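Sweep up the offcuts and hold the sprung scrap-bin lid

TASK

With the red push block held in the gripper, sweep the three wooden offcuts into the black catch tray without touching them with the fingers, then stand the block back upright on the bench, clear of the tray, and let it go. Next, lift the scrap bin's yellow sprung lid by its bar past its balance point (49 degrees open), bring it back down to about ten degrees below that point, and finish there holding the lid motionless, so that it would fall shut if let go and a workmate can tip the tray in. Leave the other things on the bench where they are.

Things in the scene. Friction and masses are not known exactly. Their poses are not given: they have to be found in the camera images.
- bin: Fixed grey steel scrap bin, 190 (x) x 230 (y) x 102 high, under the yellow lid. Origin: centre of its underside on the bench. Its x axis points from the bar side (front) to the hinge side; its y axis is parallel to the hinge and to the bar.
- lid_hinge (a point): Middle of the lid's hinge axis: at x = +95, y = 0, z = 110 in the bin's frame; the hinge axis runs along the bin's y axis. Fixed; same axes as the bin.
- lid_bar (a point): Centre of the lid's black round handle bar, 14 thick, 150 long, parallel to the hinge, in the lid's plane, 245 from the hinge axis and 45 off the lid's front edge; a 12 mm rod at each end carries it, so fingers can reach down on both sides of it between the rods. 110 above the bench with the lid shut. Axes move with the lid; with the lid shut they are the bin's.
- lid (a joint): Lid angle in rad: 0 shut (level, as it starts), 1.25 fully open. At angle q the bar is 245*cos(q) in front of the hinge and 245*sin(q) above it. Sprung: it balances at 0.85 rad (49 degrees); below that it falls shut of itself, above it swings open to the stop. Lifting takes about 2 N at the bar, holding ten degrees below balance about 0.7 N. Lid 0.95 kg, plate 200 x 232 x 6.
- tray: Fixed black catch tray, open on one side: inside 200 (x) x 170 (y) mm, walls 6 thick and 35 high on -x, +x and -y; its mouth is the whole +y side, at y = +85 in its frame. The floor lies flush with the bench, with no lip: pieces slide straight in. Origin: centre of the inside, at bench height.
- block_grip (a point): Centre of the upright wooden grip of the loose push block (0.3 kg), 66 mm above its underside. Red base 150 (x) x 36 (y) x 34 high; grip on top 70 (x) x 24 (y), from 34 to 95 mm above the underside. It stands on the bench; its long flat sides face its own +y and -y; grasp the grip across its y.
- offcut_a_mid (a point): Centre of a loose walnut offcut with a lighter stripe, 38 x 30 x 26 high. The three offcuts lie in front of the tray's mouth, with centres within about 55 mm either side of the tray's own y axis and 110 to 245 mm from its origin.
- offcut_b_mid (a point): Centre of a loose mid-brown offcut with a dark stripe, 34 x 32 x 30 high.
- offcut_c_mid (a point): Centre of a loose walnut offcut with a pale stripe, 36 x 28 x 28 high.
- glue: Bystander: white glue bottle with yellow label and orange cap, 60 diameter x 170 high; origin under its centre.
- jar: Bystander: amber glass jar with steel cap, 66 diameter x 90 high; origin under its centre.
- tin: Bystander: steel tin with green label, 80 diameter x 110 high; origin under its centre.
- tape: Bystander: yellow tape measure, 65 x 36 x 60 high; origin under its centre.
- sander: Bystander: cork sanding block, 112 x 66 x 32 high; origin under its centre.
- driver: Bystander: red screwdriver lying on the bench; origin under its middle, handle to its -x.
Things that resemble listed ones, but are neither listed nor needed, are in the scene too. Leave any green or turquoise look-alike of the part that bears block_grip alone.

How it is judged:
On the way, in this order (a step that is already met when the one before it is completed fails the run):
1. all three offcuts are in the tray while the push block is still held (x of offcut_a_mid in the frame of tray between -0.1 and 0.1 m and y of offcut_a_mid in the frame of tray between -0.085 and 0.075 m and height (world z) of each of offcut_a_mid, offcut_b_mid, offcut_c_mid below 0.05 m and x of offcut_b_mid in the frame of tray between -0.1 and 0.1 m and y of offcut_b_mid in the frame of tray between -0.085 and 0.075 m and x of offcut_c_mid in the frame of tray between -0.1 and 0.1 m and y of offcut_c_mid in the frame of tray between -0.085 and 0.075 m and contact force between block and the fingers above 1 N), for 0.1 s.
2. the push block stands upright on the bench, let go, clear of the tray (x of offcut_a_mid in the frame of tray between -0.1 and 0.1 m and y of offcut_a_mid in the frame of tray between -0.085 and 0.075 m and height (world z) of each of offcut_a_mid, offcut_b_mid, offcut_c_mid below 0.05 m and x of offcut_b_mid in the frame of tray between -0.1 and 0.1 m and y of offcut_b_mid in the frame of tray between -0.085 and 0.075 m and x of offcut_c_mid in the frame of tray between -0.1 and 0.1 m and y of offcut_c_mid in the frame of tray between -0.085 and 0.075 m and angle between block_grip's own z axis and vertical below 0.15 rad and height (world z) of block_grip between 0.055 and 0.075 m and contact force between block and the fingers below 0.1 N and contact force between block and tray below 0.1 N and horizontal distance between block_grip and tray above 0.12 m and linear speed of block below 0.03 m/s), for 0.2 s.
3. the lid is raised past its balance point (value of joint lid above 0.88 rad), for 0.2 s.
At the end, for the whole second after the job is handed in: The fingers hold the lid still at 0.545 to 0.805 rad (balance 0.85), no offcut or block propping it; all offcuts lie in the tray, centres at least 10 mm inside its mouth; the push block stands upright on the bench, let go, its centre over 120 mm from the tray's and not touching it (all of step 2 and value of joint lid between 0.545 and 0.805 rad and velocity of joint lid between -0.06 and 0.06 rad/s and contact force between lid and the fingers above 0.3 N and contact force between lid and block below 0.1 N and contact force between lid and offcut_a below 0.1 N and contact force between lid and offcut_b below 0.1 N and contact force between lid and offcut_c below 0.1 N); the arm keeps its last pose, push and grip.
It fails at once if an offcut is touched by the fingers or the arm instead of the push block (contact force between any of offcut_a, offcut_b, offcut_c and the fingers above 0.3 N or contact force between any of offcut_a, offcut_b, offcut_c and the arm above 0.3 N).
It fails at once if another thing on the bench is pushed away by more than 30 mm or tipped over (distance of any of glue, jar, tin, tape, sander, driver from where it was at the start of the episode above 0.03 m or angle between any of glue, jar, tin, tape, sander's own z axis and vertical above 0.5 rad).
It also fails if it takes over 58 s, if anything falls off the work surface, if the arm or the gripper's body presses on something with over 40 N, if the wrist force passes 120 N, or if a joint passes its speed limit or range.

ROBOT

A 6-joint arm with a two-finger parallel gripper is mounted at the origin on the work surface. World frame = base frame: x ahead of the robot, y to its left, z up, the work surface at z = 0. Lengths are in m, angles in rad, forces in N, time in s.
With the tool pointing down it reaches from about 0.35 to 0.975 m from the base axis. Payload 4.9 kg.
Tool frame: the origin (TCP) lies on the centre line of the jaws, within the pads' length; the fingertips stand 8 mm ahead of it and the grasp point (between the pads) lies 11 mm behind it; z points along the fingers, y is the direction in which the jaws open and shut (so a half turn about z gives the same grasp; the last joint's range is limited). The gripper opens to 85 mm and grips with 20 to 120 N. Pads are 22 mm wide; open, the fingers measure 114 mm over their backs; the gripper's body (76 mm by 85 mm) begins 54 mm behind the grasp point. The pads swing forward as they close: fully open they stand 13 mm farther back than shut.
Start: joints at [-1.291, 0.053, 1.613, -0, 1.476, -0.119], TCP at [0.243, -0.576, 0.239] pointing down, gripper open.
Joint ranges: [-3.01, 3.01], [-1.01, 2.22], [0.06, 2.58], [-1.02, 4.17], [0.09, 2.62], [-3.14, 3.14]. Speed limits (rad/s): [2.57, 2.57, 3.14, 3.14, 3.14, 3.14].

INTERFACE

Orientations are given as a rotation vector (axis times angle).
In Python, from station import get_obs, get_image, calibration, finish_job gives the robot as it stands. The module is installed in compiled form; this text tells all that it offers.
- The arm moves only by the shell command python3 -m jog 'ROWS' [FORCE]. ROWS is JSON, a list of rows, each a list of 7 numbers: the shift along the tool's x, y, z in cm, then the turn, a rotation vector about the tool's x, y, z in rad, then the closure in counts, from 0 (fully open) to 255 (shut). In form: [[dx, dy, dz, ax, ay, az, jaw], ...]. A call has 1 to 8 rows; each row is the pose to reach, as a shift and turn from the pose measured when the call began, along the tool's axes at that moment; what a row does not reach only later rows make up. A row lasts 1/12 s, in which the tool goes at most 41.7 mm and 7.16 degrees, less where a joint would pass 70% of its speed; a pose out of reach is approached as far as the arm can. A call with a gripper value outside its range is refused whole. The fingers move at their own pace and stop on an object; FORCE is the grip in N (left out, the last holds). Time passes only in rows, so rows that repeat a pose let the fingers close. It gives the time, the measured TCP pose, the force and the opening at its end, in the units of the state.
- get_obs(): the state, without advancing time (a new reading comes with each control period).
- get_image(name): name is "scene" or "side" or "wrist"; returns the picture (384x512x3 uint8, red, green, blue); there is no depth.
- calibration(name): a dict with "vfov" (degrees; the focal length in pixels is half the picture's height over the tangent of half this angle, whatever the lens; pixels are square), "cx", "cy" (the principal point, pixels), "R" (3x3) and "t" (3): a world point X has camera coordinates R X + t. Camera axes: x right, y down, z forward; pixel columns grow to the right and rows downward; lengths in m; the calibration is good to about 2 mm. A picture is of the moment at which its call begins: read the wrist's pose just before it. calibration takes no time and is no camera call; for the wrist camera it gives the pose at the moment of the call.
- finish_job(): hands the job in, once; it reports no verdict.
The state is a dict: "t": time; "q": joint angles; "dq": joint speeds; "effort": joint torques, N m; "tool_pos": TCP position; "tool_rot": TCP orientation; "contact_force": force on the tool from outside, world axes, zero at the start; "wrist_torque": the same for the moment, N m; "opening": finger opening in m.
Only numpy, scipy, OpenCV 4.12 (cv2) and the standard library are available. Lean on these libraries where they do the work, as an engineer would, in place of code of your own. Each camera call takes 0.05 s, during which the arm holds its last target. There are 200 camera calls.

## Working session

There is one attempt and no reset: what is moved stays moved. The work goes in short steps, Python scripts to look and compute and a shell command to move; the robot and the scene stay as the last step left them, time stands still between calls to the robot, and variables do not carry over. Pictures are saved under pics/ and viewed, about 8 in all and at most 12, crops included, and the job is handed in when it is done.

```bash
mkdir -p pics
cat > h.py <<'E'
import numpy as np, cv2
from station import get_obs,get_image,calibration
from scipy.spatial.transform import Rotation as Ro
def snap(name,fn):
    c=calibration(name); im=get_image(name); cv2.imwrite('pics/'+fn,cv2.cvtColor(im,cv2.COLOR_RGB2BGR)); np.save('pics/'+fn+'.npy',c,allow_pickle=True); return im,c
def load(fn): return np.load('pics/'+fn+'.npy',allow_pickle=True).item()
def ray(c,u,v):
    f=192/np.tan(np.radians(c['vfov']/2)); R=np.array(c['R']);t=np.array(c['t'])
    d=R.T@np.array([(u-c['cx'])/f,(v-c['cy'])/f,1]); return -R.T@t,d/np.linalg.norm(d)
def atz(c,u,v,z):
    o,d=ray(c,u,v); return o+d*(z-o[2])/d[2]
def tri(L):
    A=np.zeros((3,3));b=np.zeros(3)
    for c,u,v in L:
        o,d=ray(c,u,v);P=np.eye(3)-np.outer(d,d);A+=P;b+=P@o
    X=np.linalg.solve(A,b); return X,[np.linalg.norm((np.eye(3)-np.outer(ray(*l)[1],ray(*l)[1]))@(X-ray(*l)[0])) for l in L]
def proj(c,X):
    f=192/np.tan(np.radians(c['vfov']/2)); p=np.array(c['R'])@X+np.array(c['t']); return f*p[0]/p[2]+c['cx'],f*p[1]/p[2]+c['cy']
def totool(X):
    o=get_obs(); return Ro.from_rotvec(o['tool_rot']).inv().apply(np.array(X)-o['tool_pos'])*100
E
python3 - <<'E'
from h import *
a,c=snap('scene','scene.png');b,d=snap('side','side.png');w,e=snap('wrist','wrist.png')
for x in (c,d,e): print(x)
o=get_obs();print(o)
print(Ro.from_rotvec(o['tool_rot']).as_matrix().round(3))
for n,i in(('scene',a),('side',b)): cv2.imwrite(f'pics/{n}L.png',cv2.resize(cv2.cvtColor(i,4),(800,600),interpolation=2))
E
```

```text
{'vfov': 53.559618933514415, 'cx': 257.20101119307225, 'cy': 189.6840259030684, 'R': array([[ 0.65812865,  0.75290503,  0.00083019],
       [ 0.44009921, -0.383804  , -0.81179257],
       [-0.61088408,  0.53462931, -0.58394532]]), 't': array([-0.30713963, -0.19388372,  1.4511865 ])}
{'vfov': 50.29216537788374, 'cx': 252.7053146705617, 'cy': 201.31497321528715, 'R': array([[-0.99984125, -0.00701214, -0.01638019],
       [ 0.00677425,  0.70067535, -0.71344809],
       [ 0.01647999, -0.71344579, -0.70051661]]), 't': array([0.53043435, 0.10278031, 1.33116932])}
{'vfov': 60.422416652384186, 'cx': 252.85904741049916, 'cy': 194.74512172022364, 'R': array([[ 0.388516  , -0.92143963, -0.00208061],
       [-0.87315816, -0.36887806,  0.31862799],
       [-0.29436395, -0.12197537, -0.94787756]]), 't': array([-0.62488542, -0.04170856,  0.38171245])}
{'t': 0.15, 'q': array([-1.29099197e+00,  5.32233600e-02,  1.61395435e+00,  2.38666005e-06,
        1.47601384e+00, -1.18993993e-01]), 'dq': array([ 0.00057318, -0.0030739 , -0.00368551,  0.00049001,  0.00089079,
        0.00058631]), 'effort': array([ 1.45506401e-04, -3.94242954e+01, -3.70721555e+01, -1.46854518e-04,
        4.62201278e-03,  1.23247870e-05]), 'tool_pos': array([ 0.24256913, -0.57550141,  0.23834867]), 'tool_rot': array([-3.07778213e+00, -6.21971994e-01,  1.97902963e-04]), 'contact_force': array([0.50866244, 0.56000093, 0.03795194]), 'wrist_torque': array([-0.07182655, -0.01497284, -0.00590885]), 'opening': 0.08522686548958494}
[[ 0.922  0.388 -0.   ]
 [ 0.388 -0.922  0.002]
 [ 0.    -0.002 -1.   ]]
```

View pics/sceneL.png

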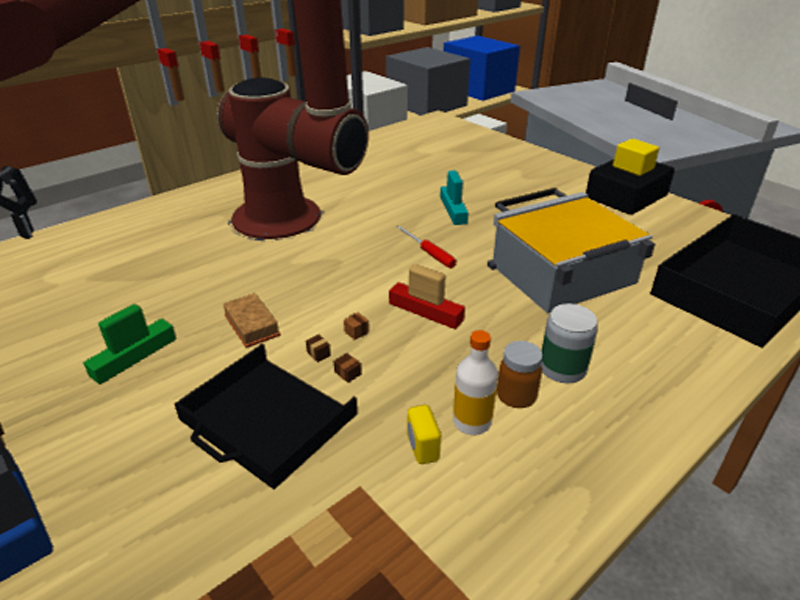

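View pics/sideL.png

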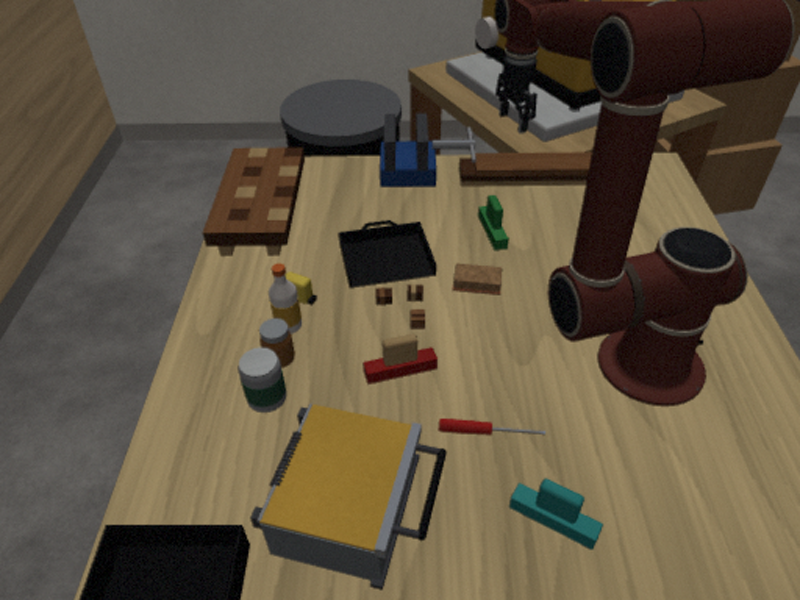

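The red block with a wooden grip is at sceneL (427,300). The green block at (130,340) and the turquoise one at (453,197) are look-alikes. The open black tray with its mouth towards the offcuts is at (265,420), and the large black tray at (735,280) is a distractor. Next I'll take enlarged crops of these.

Run:
```python
from h import *
s=cv2.imread('pics/scene.png');d=cv2.imread('pics/side.png')
up=lambda i,k:cv2.convertScaleAbs(cv2.resize(i,None,fx=k,fy=k,interpolation=2),alpha=1.5)
cv2.imwrite('pics/m1.png',up(s[160:310,110:310],4))
m=np.zeros((600,780,3),np.uint8)
m[:360,:375]=up(d[135:255,165:290],3); m[:360,375:]=up(d[255:375,155:290],3); m[360:,:360]=up(s[115:195,310:430],3)
cv2.imwrite('pics/m2.png',m)
```

```text
(no output)
```

View pics/m1.png

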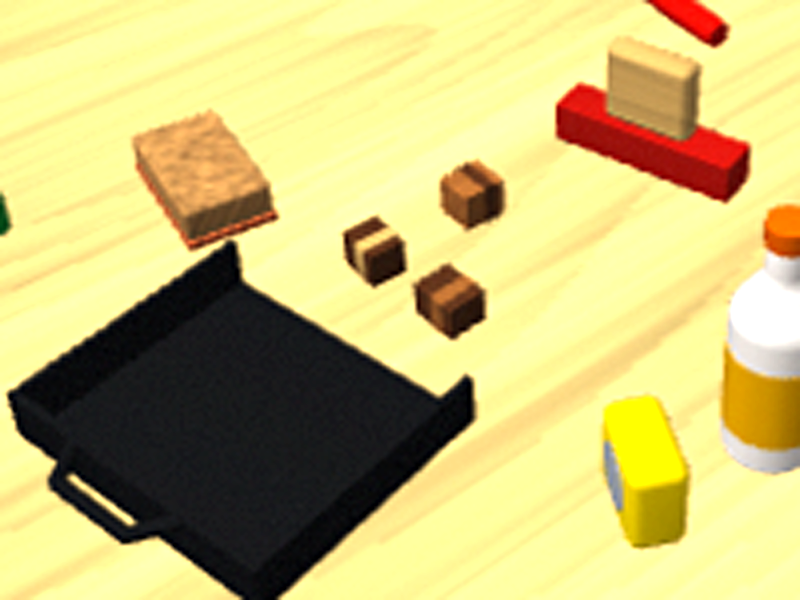

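View pics/m2.png

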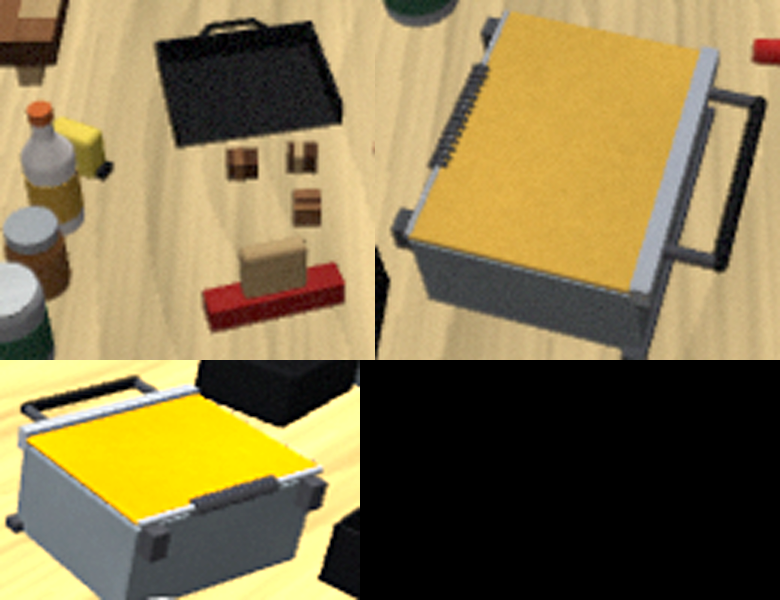

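```bash
cat > m.py <<'E'
from h import *
C=load('scene.png');D=load('side.png')
S=lambda x,y:(C,110+x/4-.375,160+y/4-.375)
A=lambda x,y:(D,165+x/3-.33,135+y/3-.33)
B=lambda x,y:(D,155+(x-375)/3-.33,255+y/3-.33)
T=lambda x,y:(C,310+x/3-.33,115+(y-360)/3-.33)
E
python3 - <<'E'
from m import *
def p(n,*L):
    X,r=tri(L);print(n,X.round(4),np.round(r,4))
p('barfar',T(28,408),B(760,104)); p('barnear',T(138,384),B(722,262))
p('bar far/swapped',T(28,408),B(722,262)); p('x',T(138,384),B(760,104))
p('offA',S(374,250),A(302,157));p('offB',S(472,194),A(307,207));p('offC',S(450,300),A(242,163))
p('griptop',S(655,56),A(273,248)); p('gripmid',S(653,87),A(274,268))
z=lambda n,P,h:print(n,atz(*P,h)[:2].round(4))
z('block base bottom FL scene',S(557,135),0);z(' FR scene',S(728,197),0)
z('block bottom side L',A(211,329),0);z(' R side',A(345,291),0)
z('base top left S',S(575,86),.034);z('top right S',S(748,150),.034);z('topleftfront S',S(557,106),.034)
z('top L back side',A(203,291),.034);z('top R back side',A(340,265),.034)
z('mouth inner L scene',S(240,285),0);z('mouth inner R scene',S(440,400),0)
z('walltop L',S(232,242),.035);z('walltop R',S(470,378),.035);z('walltop backL',S(12,397),.035)
z('side mouthL',A(178,146),0);z('side mouthR',A(341,121),0);z('side back L top',A(157,42),.035);z('side back R top',A(309,22),.035)
z('lid S frontR?',T(22,435),.113);z('lid hinge near',T(138,522),.113);z('lid hinge far',T(322,470),.113);z('lid front far',T(200,390),.113)
z('side lid',B(717,50),.113);z('side lid',B(632,291),.113);z('side',B(410,238),.113);z('side',B(505,12),.113)
for n,P in(('tape',S(645,470)),('glue',S(770,450)),('sander',S(205,170)),('driverend',S(720,25))):z(n,P,.03)
E
```

```text
barfar [0.4492 0.2872 0.1112] [0.0009 0.0009]
barnear [0.4874 0.4313 0.1095] [0.0034 0.0034]
bar far/swapped [0.4419 0.3731 0.0586] [0.0494 0.0494]
x [0.4934 0.3472 0.1607] [0.047 0.047]
offA [ 0.4855 -0.2107  0.015 ] [0.0007 0.0007]
offB [ 0.4813 -0.124   0.0158] [0.0004 0.0004]
offC [ 0.5581 -0.2014  0.014 ] [0.0003 0.0003]
griptop [0.52   0.0142 0.0932] [0.0004 0.0004]
gripmid [0.5187 0.0154 0.0646] [0.0004 0.0004]
block base bottom FL scene [ 0.4497 -0.019 ]
 FR scene [0.5894 0.0255]
block bottom side L [0.5869 0.0442]
 R side [ 0.4419 -0.0085]
base top left S [0.4461 0.0025]
top right S [0.5896 0.0432]
topleftfront S [ 0.4573 -0.0249]
top L back side [0.5947 0.0202]
top R back side [ 0.448 -0.016]
mouth inner L scene [ 0.4398 -0.2906]
mouth inner R scene [ 0.6139 -0.2522]
walltop L [ 0.4364 -0.2893]
walltop R [ 0.6396 -0.2466]
walltop backL [ 0.4748 -0.459 ]
side mouthL [ 0.6388 -0.2481]
side mouthR [ 0.4356 -0.293 ]
side back L top [ 0.6737 -0.4139]
side back R top [ 0.4732 -0.4548]
lid S frontR? [0.49   0.2321]
lid hinge near [0.676  0.1852]
lid hinge far [0.7382 0.4044]
lid front far [0.5512 0.4656]
side lid [0.4843 0.2312]
side lid [0.5538 0.4545]
side [0.7308 0.4108]
side [0.6784 0.1878]
tape [ 0.7574 -0.2133]
glue [ 0.7935 -0.1494]
sander [ 0.3489 -0.2607]
driverend [0.4527 0.1524]
```

Both views agree to within about 1 mm.

| Thing | Position (x, y) m | Yaw |
|---|---|---|
| Block | (0.519, 0.015) | about 17° |
| Tray origin | (0.556, -0.352) | 12.3° |
| Lid bar (z = 0.110) | (0.469, 0.360) | -15° |
| Hinge | (0.706, 0.297) | -15° |

The crop confirms the block: red base with a wooden grip, and the offcuts lie between it and the tray mouth.

```bash
cat >> h.py <<'E'
def go(X,yaw,tilt=0):
    "print shift(cm)+turn to reach X; yaw deg of tool x; tilt deg about world tool-x axis"
    o=get_obs();R0=Ro.from_rotvec(o['tool_rot'])
    y=np.radians(yaw);Rt=Ro.from_matrix(np.array([[np.cos(y),np.sin(y),0],[np.sin(y),-np.cos(y),0],[0,0,-1]]).astype(float))*Ro.from_euler('x',tilt,degrees=True)
    print(totool(X).round(2),(R0.inv()*Rt).as_rotvec().round(3),'t',round(o['t'],2),'pos',o['tool_pos'].round(4),'F',o['contact_force'].round(1),'op',round(o['opening'],4))
TO=np.array([.556,-.352]);ty=np.radians(12.3)
def tray(x,y,z): return [TO[0]+x*np.cos(ty)-y*np.sin(ty),TO[1]+x*np.sin(ty)+y*np.cos(ty),z]
E
python3 -c "
from h import *
go([.519,.015,.18],17)"
```

```text
[ 48.4  -43.67   5.91] [-0.002 -0.     0.102] t 0.15 pos [ 0.2426 -0.5755  0.2383] F [0.5 0.6 0. ] op 0.0852
```

```bash
python3 -m jog '[[48.4,-43.7,0,0,0,0.1,0],[48.4,-43.7,0,0,0,0.1,0],[48.4,-43.7,0,0,0,0.1,0],[48.4,-43.7,0,0,0,0.1,0],[48.4,-43.7,0,0,0,0.1,0],[48.4,-43.7,0,0,0,0.1,0],[48.4,-43.7,0,0,0,0.1,0],[48.4,-43.7,0,0,0,0.1,0]]' 60; python3 -c "
from h import *
go([.519,.015,.18],17)"
```

```text
t: 0.82
tool_pos: [0.384, -0.272, 0.2389]
tool_rot: [-3.105, -0.466, 0.0]
contact_force: [0.2, -0.3, 0.6]
opening: 0.0853
[ 21.33 -23.46   5.94] [-0.002 -0.     0.001] t 0.82 pos [ 0.384  -0.272   0.2389] F [ 0.2 -0.3  0.6] op 0.0853
```

```bash
python3 -m jog '[[21.3,-23.5,3,0,0,0,0],[21.3,-23.5,5.9,0,0,0,0],[21.3,-23.5,5.9,0,0,0,0],[21.3,-23.5,5.9,0,0,0,0],[21.3,-23.5,5.9,0,0,0,0],[21.3,-23.5,5.9,0,0,0,0],[21.3,-23.5,5.9,0,0,0,0],[21.3,-23.5,5.9,0,0,0,0]]'
python3 - <<'E'
from h import *
go([.519,.015,.18],17)
a,c=snap('wrist','w1.png');cv2.imwrite('pics/w1L.png',cv2.resize(cv2.cvtColor(a,4),(800,600),interpolation=2))
for dx,dy in((0,0),(.035,.012),(.035,-.012),(-.035,.012),(-.035,-.012)):
    y=np.radians(17);X=[.519+dx*np.cos(y)-dy*np.sin(y),.015+dx*np.sin(y)+dy*np.cos(y),.095];print(np.array(proj(c,X))*1.5625)
E
```

```text
t: 1.48
tool_pos: [0.5187, 0.0182, 0.1795]
tool_rot: [-3.104, -0.469, 0.001]
contact_force: [0.8, -1.2, -0.1]
opening: 0.0852
[-0.07  0.31 -0.05] [-0.002  0.     0.003] t 1.48 pos [0.5187 0.0182 0.1795] F [ 0.8 -1.2 -0.1] op 0.0852
[400.43771443 322.8789497 ]
[373.35542736 247.37155851]
[428.58356432 247.57877193]
[374.84823246 391.3399324 ]
[425.06699937 391.54719205]
```

View pics/w1L.png

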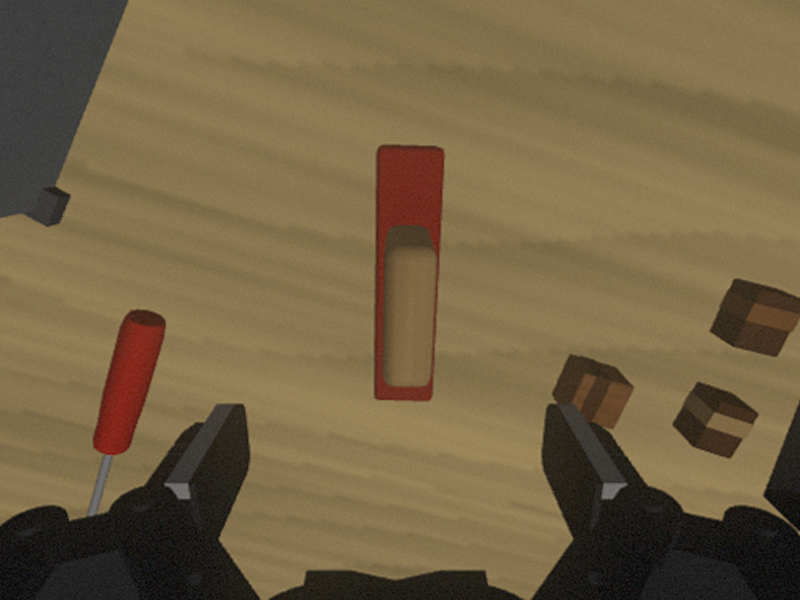

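The wrist view shows the red block with its grip at (410,318). That is about 9 px from the prediction, so the grip is at about (0.520, 0.011) with yaw 16°. The screwdriver and the offcuts (right) are clear of the descent.

```bash
python3 -c "
from h import *
go([.520,.011,.060],16)"
```

```text
[-0.28  1.14 11.81] [-0.006 -0.     0.024] t 1.53 pos [0.5194 0.022  0.1782] F [-2.7  2.1  0. ] op 0.0854
```

```bash
python3 -m jog '[[-0.3,1.1,2,0,0,0.02,0],[-0.3,1.1,5,0,0,0.02,0],[-0.3,1.1,8,0,0,0.02,0],[-0.3,1.1,10,0,0,0.02,0],[-0.3,1.1,11.5,0,0,0.02,0],[-0.3,1.1,11.8,0,0,0.02,0],[-0.3,1.1,11.8,0,0,0.02,0]]'; python3 -c "
from h import *
go([.520,.011,.060],16)"
```

```text
t: 2.12
tool_pos: [0.5184, 0.0114, 0.0586]
tool_rot: [-3.103, -0.442, 0.006]
contact_force: [-0.1, -0.1, 1.0]
opening: 0.0855
[ 0.14  0.08 -0.14] [-0.007  0.003  0.004] t 2.12 pos [0.5184 0.0114 0.0586] F [-0.1 -0.1  1. ] op 0.0855
```

```bash
python3 -m jog '[[0.1,0.1,-0.1,0,0,0,255],[0.1,0.1,-0.1,0,0,0,255],[0.1,0.1,-0.1,0,0,0,255],[0.1,0.1,-0.1,0,0,0,255],[0.1,0.1,-0.1,0,0,0,255],[0.1,0.1,-0.1,0,0,0,255],[0.1,0.1,-0.1,0,0,0,255],[0.1,0.1,-0.1,0,0,0,255]]' 60; python3 -c "
from h import *
go(tray(0,.30,.064),12.3)"
```

```text
t: 2.78
tool_pos: [0.5202, 0.0106, 0.0605]
tool_rot: [-3.104, -0.442, 0.004]
contact_force: [-0.4, -0.8, 4.3]
opening: 0.0233
[-4.64  5.89 -0.38] [-0.007  0.002  0.068] t 2.78 pos [0.5202 0.0106 0.0605] F [-0.4 -0.8  4.3] op 0.0233
```

```bash
python3 -m jog '[[0,0,-0.3,0,0,0,255],[-1.5,1.5,-0.4,0,0,0.02,255],[-3,3,-0.4,0,0,0.05,255],[-4.6,4.5,-0.4,0,0,0.07,255],[-4.6,5.5,-0.3,0,0,0.07,255],[-4.6,5.9,-0.3,0,0,0.07,255],[-4.6,5.9,-0.3,0,0,0.07,255]]'; python3 -c "
from h import *
go(tray(0,.30,.0625),12.3);go(tray(0,.06,.0625),12.3)"
```

```text
t: 3.37
tool_pos: [0.4927, -0.0594, 0.0628]
tool_rot: [-3.117, -0.331, 0.005]
contact_force: [0.3, 0.1, -2.2]
opening: 0.0229
[-0.04 -0.06  0.03] [-0.007  0.003 -0.003] t 3.37 pos [ 0.4927 -0.0594  0.0628] F [ 0.3  0.1 -2.2] op 0.0229
[ 2.000e-02  2.394e+01 -1.400e-01] [-0.007  0.003 -0.003] t 3.37 pos [ 0.4927 -0.0594  0.0628] F [ 0.3  0.1 -2.2] op 0.0229
```

```bash
python3 -m jog '[[0,1,0,0,0,0,255],[0,2,0,0,0,0,255],[0,3.1,0,0,0,0,255],[0,4.3,0,0,0,0,255],[0,5.5,0,0,0,0,255],[0,6.7,0,0,0,0,255],[0,7.9,0,0,0,0,255],[0,9,0,0,0,0,255]]';python3 -m jog '[[0,1,0,0,0,0,255],[0,2.1,0,0,0,0,255],[0,3.2,0,0,0,0,255],[0,4.3,0,0,0,0,255],[0,5.4,0,0,0,0,255],[0,6.4,0,0,0,0,255],[0,6.8,0,0,0,0,255],[0,7,0,0,0,0,255]]'
python3 - <<'E'
from h import *
go(tray(0,.06,.0625),12.3)
b,d=snap('side','s2.png');s,_=snap('scene','c2.png')
up=lambda i:cv2.convertScaleAbs(cv2.resize(cv2.cvtColor(i,4),(400,360),interpolation=2),alpha=1.4)
cv2.imwrite('pics/s2L.png',np.hstack([up(b[130:220,195:295]),up(s[195:330,110:260])]))
E
```

```text
t: 4.03
tool_pos: [0.5118, -0.1488, 0.0622]
tool_rot: [-3.117, -0.33, 0.005]
contact_force: [-0.2, 1.0, -1.5]
opening: 0.0231
t: 4.7
tool_pos: [0.5267, -0.2181, 0.0617]
tool_rot: [-3.117, -0.329, 0.005]
contact_force: [-0.2, 1.3, -2.1]
opening: 0.0236
[ 0.04  7.7  -0.14] [-0.007  0.002 -0.004] t 4.7 pos [ 0.5267 -0.2181  0.0617] F [-0.2  1.3 -2.1] op 0.0236
```

View pics/s2L.png

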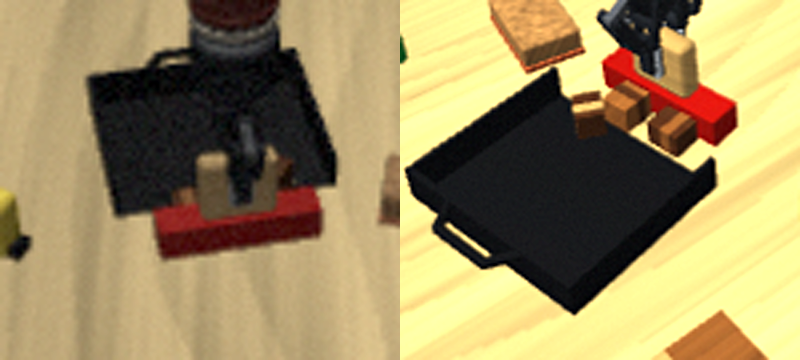

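Run:
```python
from h import *
C=load('c2.png')
def q(x,y,z):
    X=atz(C,110+(x-400)/2.667,195+y/2.667,z)[:2]-TO
    print(round(X@[np.cos(ty),np.sin(ty)],4),round(X@[-np.sin(ty),np.cos(ty)],4))
for n in((588,100,.026),(607,132,0),(577,134,0),(627,98,.03),(672,123,.028),(604,60,.034),(737,105,.034),(557,70,.035),(712,160,.035)):q(*n)
```

```text
-0.0488 0.0792
-0.0239 0.0762
-0.0453 0.0569
-0.0171 0.1008
0.0397 0.1023
-0.072 0.1251
0.0773 0.1531
-0.0974 0.0856
0.1058 0.0828
```

Mid-sweep view: offcut A is at tray (-0.049, 0.079), B at (-0.017, 0.101) and C at (0.040, 0.102). All three are ahead of the block and inside the wall lines, so I'll continue.

```bash
python3 -m jog '[[0,1,0,0,0,0,255],[0,2,0,0,0,0,255],[0,3,-0.1,0,0,0,255],[0,4,-0.1,0,0,0,255],[0,5,-0.1,0,0,0,255],[0,6,-0.1,0,0,0,255],[0,6.8,-0.1,0,0,0,255],[0,7.2,-0.1,0,0,0,255]]'; python3 -m jog '[[0,0,0,0,0,0,255],[0,0,0,0,0,0,255],[0,0,0,0,0,0,255]]'
python3 - <<'E'
from h import *
go(tray(0,.21,.0600),12.3)
s,_=snap('scene','c3.png')
cv2.imwrite('pics/c3L.png',cv2.convertScaleAbs(cv2.resize(cv2.cvtColor(s[200:320,110:250],4),(560,480),interpolation=2),alpha=1.8,beta=20))
E
```

```text
t: 5.47
tool_pos: [0.5419, -0.2894, 0.0621]
tool_rot: [-3.118, -0.329, 0.005]
contact_force: [0.4, 1.2, -2.0]
opening: 0.0232
t: 5.72
tool_pos: [0.5418, -0.2893, 0.062]
tool_rot: [-3.118, -0.329, 0.005]
contact_force: [0.4, 0.1, -2.7]
opening: 0.0234
[-1.000e-02 -1.457e+01  3.000e-01] [-0.007  0.003 -0.005] t 5.72 pos [ 0.5418 -0.2893  0.062 ] F [ 0.4  0.1 -2.7] op 0.0234
```

View pics/c3L.png

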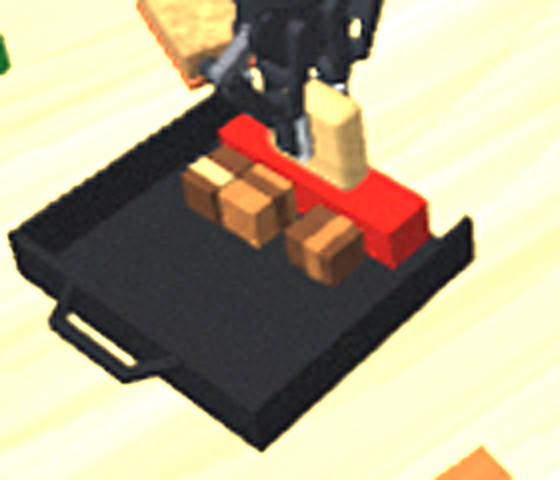

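All three offcuts are well inside the tray at tray y ≈ 0.03. Next I'll pull the block back, set it down and release it.

```bash
python3 -m jog '[[0,-1,0,0,0,0,255],[0,-3,0,0,0,0,255],[0,-6,0,0,0,0,255],[0,-9,0,0,0,0,255],[0,-12,0,0,0,0,255],[0,-14,0,0,0,0,255],[0,-14.6,0,0,0,0,255],[0,-14.6,0,0,0,0,255]]'; python3 -c "
from h import *
go(tray(0,.21,.0605),12.3)"
```

```text
t: 6.43
tool_pos: [0.5106, -0.1443, 0.0628]
tool_rot: [-3.117, -0.333, 0.006]
contact_force: [0.3, 0.3, -1.5]
opening: 0.0233
[0.01 0.26 0.23] [-0.007  0.003 -0.002] t 6.43 pos [ 0.5106 -0.1443  0.0628] F [ 0.3  0.3 -1.5] op 0.0233
```

```bash
python3 -m jog '[[0,0,0.1,0,0,0,255],[0,0,0.2,0,0,0,255],[0,0,0.25,0,0,0,255],[0,0,0.3,0,0,0,255],[0,0,0.3,0,0,0,255],[0,0,0.3,0,0,0,255]]'; python3 -m jog '[[0,0,0,0,0,0,0],[0,0,0,0,0,0,0],[0,0,0,0,0,0,0],[0,0,0,0,0,0,0],[0,0,0,0,0,0,0],[0,0,0,0,0,0,0],[0,0,0,0,0,0,0],[0,0,0,0,0,0,0]]'; python3 -m jog '[[0,0,-1,0,0,0,0],[0,0,-3,0,0,0,0],[0,0,-6,0,0,0,0],[0,0,-9,0,0,0,0],[0,0,-13,0,0,0,0],[0,0,-16,0,0,0,0],[0,0,-18,0,0,0,0],[0,0,-18,0,0,0,0]]'
python3 - <<'E'
from h import *
go([.469,.36,.22],75)
s,c=snap('scene','c4.png');d,_=snap('side','d4.png')
k=lambda i,r:cv2.convertScaleAbs(cv2.resize(cv2.cvtColor(i,4)[r[0]:r[1],r[2]:r[3]],(400,400),interpolation=2),alpha=1.6,beta=15)
cv2.imwrite('pics/c4L.png',np.hstack([k(s,(190,310,110,230)),k(s,(100,180,280,360))]))
E
```

```text
t: 6.93
tool_pos: [0.5109, -0.145, 0.0605]
tool_rot: [-3.118, -0.333, 0.006]
contact_force: [-3.6, 0.3, 3.5]
opening: 0.0232
t: 7.6
tool_pos: [0.5109, -0.145, 0.0605]
tool_rot: [-3.118, -0.333, 0.006]
contact_force: [0.2, 0.2, 0.2]
opening: 0.0851
t: 8.27
tool_pos: [0.5143, -0.1472, 0.2481]
tool_rot: [-3.123, -0.333, -0.01]
contact_force: [0.3, -0.1, 0.7]
opening: 0.0853
[  6.26 -50.53   2.84] [ 0.004 -0.006 -1.096] t 8.27 pos [ 0.5143 -0.1472  0.2481] F [ 0.3 -0.1  0.7] op 0.0853
```

View pics/c4L.png

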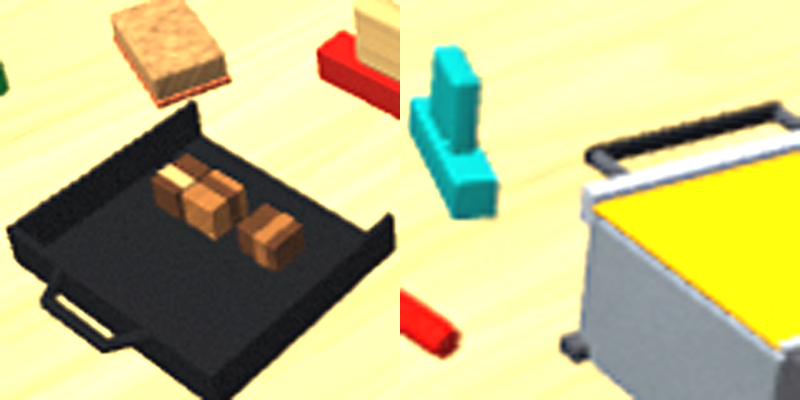

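The block stands alone and the offcuts lie in the tray. Now over to the bar, with the fingers half closed so that they clear the lid's edge.

```bash
python3 -m jog '[[6.3,-50.5,2.8,0,0,-1.1,130],[6.3,-50.5,2.8,0,0,-1.1,130],[6.3,-50.5,2.8,0,0,-1.1,130],[6.3,-50.5,2.8,0,0,-1.1,130],[6.3,-50.5,2.8,0,0,-1.1,130],[6.3,-50.5,2.8,0,0,-1.1,130],[6.3,-50.5,2.8,0,0,-1.1,130],[6.3,-50.5,2.8,0,0,-1.1,130]]' 40; python3 -c "
from h import *
go([.469,.36,.22],75)"
```

```text
t: 9.03
tool_pos: [0.4805, 0.1873, 0.2222]
tool_rot: [-2.571, -1.794, 0.004]
contact_force: [1.1, -0.6, 0.3]
opening: 0.0419
[15.81 -7.04  0.3 ] [-0.007 -0.002 -0.09 ] t 9.03 pos [0.4805 0.1873 0.2222] F [ 1.1 -0.6  0.3] op 0.0419
```

```bash
python3 -m jog '[[4,-1.5,0,0,0,-0.03,130],[8,-3.5,0,0,0,-0.06,130],[12,-5.5,0,0,0,-0.09,130],[14.5,-6.6,0.1,0,0,-0.09,130],[15.8,-7,0.3,0,0,-0.09,130],[15.8,-7,0.3,0,0,-0.09,130],[15.8,-7,0.3,0,0,-0.09,130],[15.8,-7,0.3,0,0,-0.09,130]]'
python3 - <<'E'
from h import *
go([.469,.36,.22],75)
a,c=snap('wrist','w5.png');cv2.imwrite('pics/w5L.png',cv2.convertScaleAbs(cv2.resize(cv2.cvtColor(a,4),(800,600),interpolation=2),alpha=1.6,beta=10))
u=np.array([.259,.966,0])
for k in(-.075,0,.075):print(k,(np.array(proj(c,np.array([.469,.36,.11])+k*u))*1.5625).round(1))
E
```

```text
t: 9.7
tool_pos: [0.469, 0.3583, 0.2186]
tool_rot: [-2.489, -1.907, 0.008]
contact_force: [0.9, 0.4, -0.7]
opening: 0.0417
[ 0.16 -0.05 -0.14] [-0.008 -0.    -0.001] t 9.7 pos [0.469  0.3583 0.2186] F [ 0.9  0.4 -0.7] op 0.0417
-0.075 [394.7 430.8]
0 [394.5 299.9]
0.075 [394.3 142.3]
```

View pics/w5L.png

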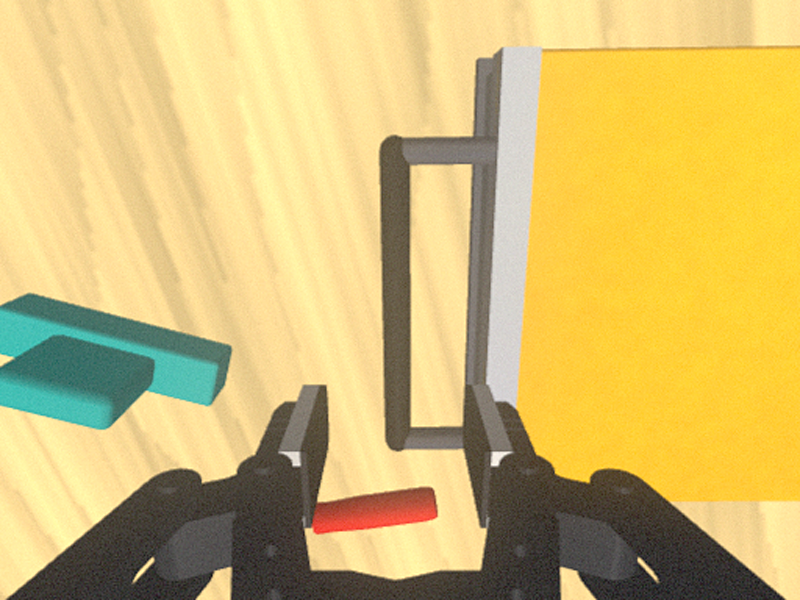

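The bar runs from about (394,145) to (397,440). The prediction was (394,142) to (395,431), so the estimate holds to about 1 mm. I'll descend with the finger gap straddling the bar.

```bash
python3 -m jog '[[0.2,0,2,0,0,0,130],[0.2,0,4,0,0,0,130],[0.2,0,6,0,0,0,130],[0.2,0,8,0,0,0,130],[0.2,0,9.5,0,0,0,130],[0.2,0,11,0,0,0,130],[0.2,0,11.8,0,0,0,130],[0.2,0,11.8,0,0,0,130]]'; python3 -m jog '[[0,0,0,0,0,0,255],[0,0,0,0,0,0,255],[0,0,0,0,0,0,255],[0,0,0,0,0,0,255],[0,0,0,0,0,0,255],[0,0,0,0,0,0,255],[0,0,0,0,0,0,255]]' 40
python3 - <<'E'
from h import *
go([.469,.36,.100],75)
o=get_obs();p=o['tool_pos'];x=np.array([.966,-.259,0])
print(o['q'].round(2))
def T(q): # shift from q=0
    return p-x*(.245*(np.cos(q)-1))+np.array([0,0,.245*np.sin(q)])
R=Ro.from_rotvec(o['tool_rot'])
for q in np.arange(.05,1.0,.05):print(q.round(2),(R.inv().apply(T(q)-p)*100).round(2))
E
```

```text
t: 10.42
tool_pos: [0.4681, 0.3584, 0.0988]
tool_rot: [-2.491, -1.904, 0.013]
contact_force: [0.3, -0.2, 0.4]
opening: 0.0421
t: 11.0
tool_pos: [0.4684, 0.3583, 0.0996]
tool_rot: [-2.491, -1.904, 0.012]
contact_force: [-1.4, -4.4, 4.1]
opening: 0.0128
[ 0.18  0.01 -0.04] [-0.009  0.003 -0.004] t 11.0 pos [0.4684 0.3583 0.0996] F [-1.4 -4.4  4.1] op 0.0128
[0.52 0.1  1.81 0.01 1.24 0.79]
0.05 [-0.    0.02 -1.22]
0.1 [-0.01  0.1  -2.45]
0.15 [-0.01  0.24 -3.66]
0.2 [-0.01  0.44 -4.87]
0.25 [-0.01  0.7  -6.07]
0.3 [-0.01  1.03 -7.25]
0.35 [-0.02  1.41 -8.41]
0.4 [-0.02  1.84 -9.56]
0.45 [ -0.02   2.34 -10.68]
0.5 [ -0.02   2.89 -11.77]
0.55 [ -0.02   3.49 -12.84]
0.6 [ -0.02   4.15 -13.87]
0.65 [ -0.02   4.86 -14.87]
0.7 [ -0.02   5.61 -15.84]
0.75 [ -0.02   6.42 -16.76]
0.8 [ -0.02   7.26 -17.64]
0.85 [ -0.02   8.16 -18.48]
0.9 [ -0.02   9.09 -19.28]
0.95 [-2.000e-02  1.006e+01 -2.002e+01]
```

```bash
python3 -m jog '[[0,0,-1.2,0,0,0,255],[0,0.1,-2.4,0,0,0,255],[0,0.2,-3.7,0,0,0,255],[0,0.4,-4.9,0,0,0,255],[0,0.7,-6.1,0,0,0,255],[0,1,-7.2,0,0,0,255],[0,1.4,-8.4,0,0,0,255],[0,1.4,-8.4,0,0,0,255]]'
cat >> h.py <<'E'
H=np.array([.4684+.966*.245,.3583-.259*.245,.0996])
xb=np.array([.966,-.259,0])
def lid(qs):
    o=get_obs();R=Ro.from_rotvec(o['tool_rot']);d=o['tool_pos']-H
    print('lid est',np.arctan2(d[2],-d@xb).round(3),'r',np.hypot(d[2],d@xb).round(4),'F',o['contact_force'].round(1),'op',round(o['opening'],4),'t',round(o['t'],2))
    for q in qs:print(round(q,2),(R.inv().apply(H-xb*.245*np.cos(q)+np.array([0,0,.245*np.sin(q)])-o['tool_pos'])*100).round(2))
E
python3 -c "
from h import *
lid(np.arange(.35,1,.05))"
```

```text
t: 11.67
tool_pos: [0.483, 0.3545, 0.1869]
tool_rot: [-2.491, -1.904, 0.013]
contact_force: [-5.1, -1.8, 0.6]
opening: 0.0123
lid est 0.363 r 0.246 F [-5.1 -1.8  0.6] op 0.0123 t 11.67
0.35 [-0.01 -0.02  0.33]
0.4 [-0.01  0.42 -0.81]
0.45 [-0.01  0.91 -1.94]
0.5 [-0.02  1.46 -3.03]
0.55 [-0.02  2.06 -4.1 ]
0.6 [-0.02  2.72 -5.13]
0.65 [-0.02  3.43 -6.13]
0.7 [-0.02  4.18 -7.1 ]
0.75 [-0.02  4.99 -8.02]
0.8 [-0.02  5.83 -8.9 ]
0.85 [-0.02  6.73 -9.74]
0.9 [-1.000e-02  7.660e+00 -1.054e+01]
0.95 [-1.000e-02  8.630e+00 -1.128e+01]
```

```bash
python3 -m jog '[[0,0.4,-0.8,0,0,0,255],[0,0.9,-1.9,0,0,0,255],[0,1.5,-3,0,0,0,255],[0,2.1,-4.1,0,0,0,255],[0,2.7,-5.1,0,0,0,255],[0,3.4,-6.1,0,0,0,255],[0,4.2,-7.1,0,0,0,255],[0,4.2,-7.1,0,0,0,255]]'
python3 - <<'E'
from h import *
lid(np.arange(.7,1,.05))
s,c=snap('scene','c6.png');d,_=snap('side','d6.png')
k=lambda i,r:cv2.convertScaleAbs(cv2.resize(cv2.cvtColor(i,4)[r[0]:r[1],r[2]:r[3]],(400,400),interpolation=2),alpha=1.5,beta=10)
cv2.imwrite('pics/c6L.png',np.hstack([k(s,(60,210,280,430)),k(d,(200,380,130,310))]))
E
```

```text
t: 12.33
tool_pos: [0.5251, 0.3437, 0.2633]
tool_rot: [-2.491, -1.904, 0.01]
contact_force: [-9.2, -2.9, 6.3]
opening: 0.0122
lid est 0.72 r 0.2482 F [-9.2 -2.9  6.3] op 0.0122 t 12.33
0.7 [-0.05 -0.09  0.59]
0.75 [-0.05  0.72 -0.33]
0.8 [-0.05  1.57 -1.22]
0.85 [-0.05  2.46 -2.06]
0.9 [-0.05  3.39 -2.85]
0.95 [-0.04  4.36 -3.6 ]
1.0 [-0.04  5.37 -4.29]
```

View pics/c6L.png

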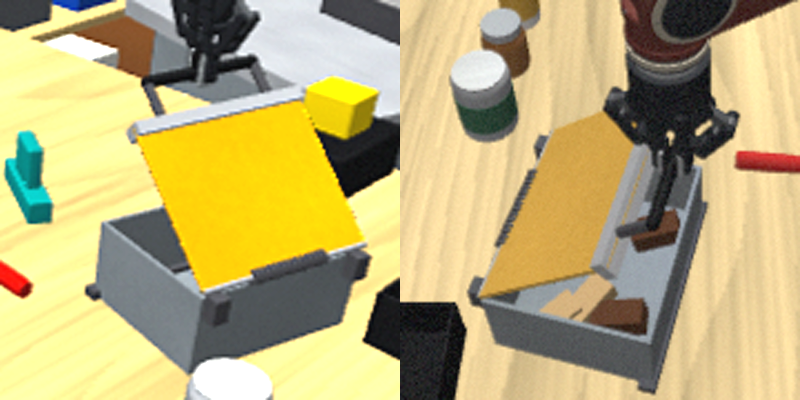

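The lid is rising with the bar still in the jaws (lid about 0.7 rad). Next I'll take it past balance to about 0.95 rad and hold.

```bash
python3 -m jog '[[0,0.7,-0.3,0,0,0,255],[0,1.6,-1.2,0,0,0,255],[0,2.5,-2,0,0,0,255],[0,3.4,-2.8,0,0,0,255],[0,4.4,-3.6,0,0,0,255],[0,4.4,-3.6,0,0,0,255],[0,4.4,-3.6,0,0,0,255],[0,4.4,-3.6,0,0,0,255]]'; python3 -m jog '[[0,0,0,0,0,0,255],[0,0,0,0,0,0,255],[0,0,0,0,0,0,255],[0,0,0,0,0,0,255]]'; python3 -c "
from h import *
lid(np.arange(.65,1,.05))"
```

```text
t: 13.1
tool_pos: [0.5672, 0.3329, 0.3039]
tool_rot: [-2.489, -1.904, 0.005]
contact_force: [-7.7, -1.0, 11.2]
opening: 0.012
t: 13.43
tool_pos: [0.5679, 0.3327, 0.3046]
tool_rot: [-2.49, -1.904, 0.004]
contact_force: [1.6, 0.4, -0.6]
opening: 0.0119
lid est 0.964 r 0.2496 F [ 1.6  0.4 -0.6] op 0.0119 t 13.43
0.65 [-0.14 -5.23  5.71]
0.7 [-0.13 -4.48  4.75]
0.75 [-0.13 -3.67  3.83]
0.8 [-0.12 -2.82  2.95]
0.85 [-0.12 -1.93  2.11]
0.9 [-0.11 -0.99  1.32]
0.95 [-0.11 -0.02  0.57]
```

Run:
```python
from h import *
Hh=np.array([.706,.297,.110]);yb=np.array([.259,.966,0])
out=[]
for n,r in(('scene',(60,160,300,400)),('side',(200,340,140,280))):
    i,c=snap(n,f'{n}7.png');k=400/(r[1]-r[0])
    m=cv2.convertScaleAbs(cv2.resize(cv2.cvtColor(i,4)[r[0]:r[1],r[2]:r[3]],(400,400),interpolation=2),alpha=1.5,beta=10)
    for q,col in((.80,(255,0,0)),(.88,(0,0,255)),(.95,(0,200,0))):
        pt=[proj(c,Hh-xb*.245*np.cos(q)+np.array([0,0,.245*np.sin(q)])+yb*s) for s in(-.075,.075)]
        cv2.line(m,*[tuple(int((a-b)*k) for a,b in zip(p,(r[2],r[0]))) for p in pt],col,1)
    out.append(m)
cv2.imwrite('pics/m7.png',np.hstack(out))
```

```text
(no output)
```

View pics/m7.png

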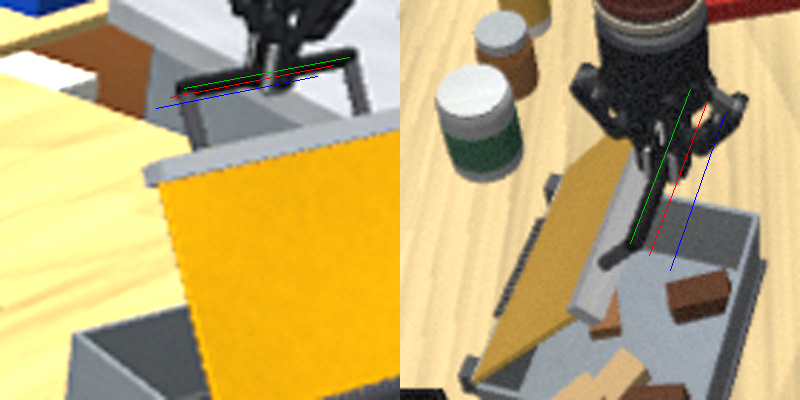

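The bar lies on the 0.95 rad overlay, just past the 0.88 line, in both views, so the lid is past balance. Now I'll lower it to about 0.68 rad.

```bash
python3 -m jog '[[0,-1,0.7,0,0,0,255],[0,-1.9,1.5,0,0,0,255],[0,-2.8,2.4,0,0,0,255],[0,-3.7,3.2,0,0,0,255],[0,-4.5,4.1,0,0,0,255],[0,-4.8,4.5,0,0,0,255],[0,-4.8,4.5,0,0,0,255],[0,-4.8,4.5,0,0,0,255]]'; python3 -m jog '[[0,0,0,0,0,0,255],[0,0,0,0,0,0,255],[0,0,0,0,0,0,255],[0,0,0,0,0,0,255],[0,0,0,0,0,0,255],[0,0,0,0,0,0,255]]'
python3 - <<'E'
from h import *
lid([.68]);print(get_obs()['dq'].round(4))
Hh=np.array([.706,.297,.110]);yb=np.array([.259,.966,0])
out=[]
for n,r in(('scene',(60,300,170,410)),('side',(150,350,130,330))):
    i,c=snap(n,f'{n}8.png');k=400/(r[1]-r[0])
    m=cv2.convertScaleAbs(cv2.resize(cv2.cvtColor(i,4)[r[0]:r[1],r[2]:r[3]],(400,400),interpolation=2),alpha=1.5,beta=10)
    for q,col in((.545,(255,0,0)),(.805,(0,0,255)),(.68,(0,200,0))):
        pt=[proj(c,Hh-xb*.245*np.cos(q)+np.array([0,0,.245*np.sin(q)])+yb*s) for s in(-.075,.075)]
        cv2.line(m,*[tuple(int((a-b)*k) for a,b in zip(p,(r[2],r[0]))) for p in pt],col,1)
    out.append(m)
cv2.imwrite('pics/m8.png',np.hstack(out))
E
```

```text
t: 14.2
tool_pos: [0.5204, 0.345, 0.2596]
tool_rot: [-2.49, -1.905, 0.008]
contact_force: [-1.6, -6.0, 1.2]
opening: 0.0125
t: 14.7
tool_pos: [0.5206, 0.3449, 0.2598]
tool_rot: [-2.49, -1.905, 0.008]
contact_force: [-0.8, -4.1, -0.1]
opening: 0.0123
lid est 0.697 r 0.2494 F [-0.8 -4.1 -0.1] op 0.0123 t 14.7
0.68 [-0.06  0.07  0.61]
[ 0.0015 -0.0012  0.0024  0.0017 -0.004  -0.0002]
```

View pics/m8.png

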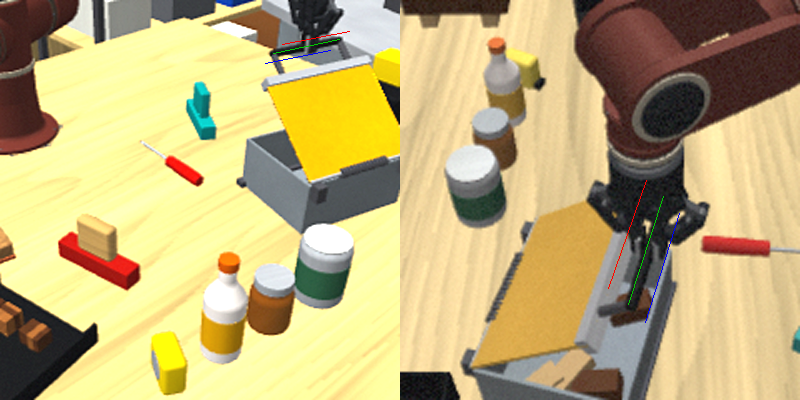

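The bar lies on the 0.68 rad overlay in both views, well inside 0.545 to 0.805. The block stands free, the offcuts are in the tray and the bystanders haven't moved. I'll let it settle briefly, then hand in.

```bash
python3 -m jog '[[0,0,0,0,0,0,255],[0,0,0,0,0,0,255],[0,0,0,0,0,0,255],[0,0,0,0,0,0,255]]'; python3 -c "
from h import *
lid([]);print(abs(get_obs()['dq']).max())
from station import finish_job
print(finish_job())"
```

```text
t: 15.13
tool_pos: [0.5205, 0.345, 0.2597]
tool_rot: [-2.49, -1.905, 0.008]
contact_force: [-1.3, -4.2, 0.5]
opening: 0.0122
lid est 0.697 r 0.2494 F [-1.3 -4.2  0.5] op 0.0122 t 15.13
0.002014112539142956
the job is handed in; nothing more can be done
None
```

I finished the whole job and handed it in at t ≈ 15 s of the 58 s allowed; no verdict is reported.

- **Offcuts:** I swept all three into the tray with the red block. After the sweep, the picture showed them about 30 mm inside the tray's origin line, some 55 mm in from the mouth.
- **Block:** I stood it upright about 0.21 m from the tray's centre and let it go. Later pictures show it standing there alone.
- **Lid:** I lifted it by the bar to about 0.95 rad, held it there, then lowered it. At hand-in the jaws still gripped the bar and the arm was practically still (joint speeds at most 0.002 rad/s).
- **Other things on the bench:** the last pictures show the bystanders in view still in place; the sander was mostly outside the final crop.

One small disagreement: the arm's own position puts the lid at 0.697 rad, while the camera overlays put it at about 0.68. The bar had slipped about 4 mm in the pads, and the arm felt a few newtons of sideways force. Both readings are well inside 0.545 to 0.805 rad.

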